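Try the grinder's stop button and release it

TASK

Try out the stop button of the table-top grinder: press the red mushroom button straight in until it latches, and take the hand off so that it is seen to stay in; then push one of its two side lugs round clockwise (seen from above) until the button springs back out, and let it go. Only press and push: do not grip the button between the fingers. Do not press the green start button, and leave the things round the grinder where they stand.

Things in the scene. Friction and masses are not known exactly. Their poses are not given: they have to be found in the camera images.
- grinder: white table-top grinder, fixed to the worktop. Origin on the worktop below the axis of the stop button; x points from the console to the drum, y to the left of x, z up. Console: 200 mm (x) by 190 mm (y) centred on the origin, its top 70 mm up, with a round yellow plate (120 mm across, top 72 mm up) under the stop button. The steel drum stands behind: its axis at x = 200 mm, 176 mm across, 228 mm high with its knob; its white foot reaches forward to x = 86 mm, 78 mm high.
- stop_top (a point): middle of the top of the red mushroom button; it moves with it. Out: 116.5 mm above the worktop. The crown is a shallow dome 46 mm across that stands 10 mm above the rim; the rim is 56 mm across and 16 mm high, its underside 90 mm above the worktop when out and about 78 mm when latched. Two straight lugs (14 mm thick, as high as the rim) stick out from the rim on opposite sides, to 52 mm from the axis: at rest along the grinder's +y and -y.
- left_lug (a point): the face of the left lug to push for a clockwise twist (the face towards the grinder's -x at rest): point on the face 42 mm from the axis, half-way up the lug. It moves with the head; its x axis is the way to push.
- right_lug (a point): the same on the right lug, whose face to push looks towards the grinder's +x at rest: push it towards -x. Point on the face 42 mm from the axis, half-way up.
- stop_plunger (a joint): how far the button is pressed in, m: 0 = out, latches when pressed past about 0.0115, so press it to its hard stop at 0.014 (a little over-travel and a force of 6 to 15 N there is fine); when latched and let go it rests at about 0.011. Sprung: 2 N at first, 5 N half-way, less just before it latches, so a stop at a force under 6 N may come too early. If let go before it latches, it springs out.
- stop_head (a joint): twist of the head, rad: 0 = rest, grows clockwise seen from above, stop at 0.9. A weak spring (about 0.03 to 0.08 N m, under 2 N at the lug) turns it back when let go. Pressed in, it is freed at about 0.6 and then springs out by itself.
- left_half: left half of the button's rim with the pushed side of the left lug (turns with the head; origin on the axis at the rim's underside)
- right_half: right half of the rim with the pushed side of the right lug (same origin)
- lug_backs: the other sides of the two lugs, those that lead in a clockwise twist (same origin)
- start (a joint): the green start button, m pressed in: 0 = out, 0.005 = fully in. Leave it alone.
- start_top (a point): top of the green start button, 22 mm across, at the front right corner of the console
- spice_blue_mid (a point): centre (half-way up, 48 mm above its foot) of a bystander: spice jar with a yellow cap, 42 mm across, 96 mm high
- shaker_mid (a point): centre (half-way up, 45 mm above its foot) of a bystander: salt shaker with a grey dome top, 44 mm across, 90 mm high
- glass_mid (a point): centre (half-way up, 47.5 mm above its foot) of a bystander: open steel drinking glass, 72 mm across, 95 mm high
- tin_mid (a point): centre (half-way up, 29 mm above its foot) of a bystander: red food tin, 75 mm across, 58 mm high
- rice_mid (a point): centre (half-way up, 83.5 mm above its foot) of a bystander: jar of rice with a black lid, 91 mm across, 167 mm high

How it is judged:
On the way, in this order (a step that is already met when the one before it is completed fails the run):
1. the red button is pressed in and stays in with the hand off the machine (value of joint stop_plunger above 0.009 m and value of joint stop_head below 0.3 rad and contact force between each of the fingers, the arm and grinder below 0.2 N), for 0.3 s.
2. the head is twisted clockwise far enough to free it (value of joint stop_head above 0.45 rad).
3. the button has sprung out (value of joint stop_plunger below 0.003 m), for 0.1 s.
At the end, for the whole second after the job is handed in: The red button is out (within 3 mm) and its head turned back to rest (within 0.15 rad); the green button is out (within 2 mm); the five things round the grinder are within 30 mm of where they stood (value of joint stop_plunger below 0.003 m and value of joint stop_head below 0.15 rad and value of joint start below 0.002 m and distance of each of spice_blue_mid, shaker_mid, glass_mid, tin_mid, rice_mid from where it was at the start of the episode below 0.03 m); the robot touches nothing.
It fails at once if the button is gripped: the fingers press on both halves of it, or on both sides of a lug, at once ((contact force between the fingers and left_half above 1.5 N and contact force between the fingers and right_half above 1.5 N) or (contact force between the fingers and lug_backs above 1.5 N and (contact force between the fingers and left_half above 1.5 N or contact force between the fingers and right_half above 1.5 N))).
It fails at once if the green start button is pressed (value of joint start above 0.003 m).
It fails at once if a thing beside the grinder is lifted, knocked over or pushed away (more than 30 mm) (distance of any of spice_blue_mid, shaker_mid, glass_mid, tin_mid, rice_mid from where it was at the start of the episode above 0.03 m).
It also fails if it takes over 54 s, if anything falls off the work surface, if the arm or the gripper's body presses on something with over 40 N, if the wrist force passes 120 N, or if a joint passes its speed limit or range.

ROBOT

A 6-joint arm with a two-finger parallel gripper is mounted at the origin on a cart in front of the work surface, level with it; the furniture and walls round the work are solid. World frame = base frame: x ahead of the robot, y to its left, z up, the work surface at z = 0. Lengths are in m, angles in rad, forces in N, time in s.
With the tool pointing down it reaches from about 0.3 to 1 m from the base axis. Payload 5.1 kg.
Tool frame: the origin (TCP) lies midway between the tips of the shut fingers; the grasp point (between the pads) lies 19 mm behind it (r.pinch_z is the distance from the TCP to the grasp point, in m); z points along the fingers, y is the line along which they close (so a half turn about z gives the same grasp; the last joint's range is limited). The gripper opens to 95 mm and grips with 3 to 60 N. Pads are 20 mm wide; open, the fingers measure 119 mm over their backs; the gripper's body (75 mm by 180 mm) begins 59 mm behind the grasp point.
Start: joints at [-1.225, 0.124, 1.65, -0, 1.367, -0.083], TCP at [0.27, -0.591, 0.187] pointing down, gripper open.
Joint ranges: [-2.61, 2.61], [-1.02, 2.33], [0.03, 2.71], [-1.35, 4.49], [0.32, 2.68], [-2.91, 2.91]. Speed limits (rad/s): [2.57, 2.57, 3.14, 3.14, 3.14, 3.14].

INTERFACE

Orientations are given as a unit quaternion [x, y, z, w].
In Python, from rig import r gives the robot as it stands. The module is installed in compiled form; this text tells all that it offers.
- The arm moves only by the tool step_arm, never from a script. Its argument "moves" is a list of rows, each a list of 7 numbers: the shift along the tool's x, y, z in cm, then the turn, a rotation vector about the tool's x, y, z in rad, then the closure, from 0 (fully open) to 1 (shut). A call has 1 to 10 rows; each row is the pose to reach, as a shift and turn from the pose commanded when the call began, along the tool's axes at that moment; what a row does not reach only later rows make up. A row lasts 1/10 s, in which the tool goes at most 50 mm and 8.59 degrees, less where a joint would pass 70% of its speed; a pose out of reach is approached as far as the arm can. A call with a gripper value outside its range is refused whole. The fingers move at their own pace and stop on an object; "grip_force" is the grip in N (left out, the last holds). Time passes only in rows, so rows that repeat a pose let the fingers close. It gives the time, the measured TCP pose, the force, the opening and the grip force at its end, in the units of the state.
- r.get_obs(): the state, without advancing time (a new reading comes with each control period).
- r.camera(name): name is "scene" or "top"; returns a dict with "frame" (400x640x3 uint8, red, green, blue), "z_map" (400x640 float32, m along the optical axis (not along the pixel's ray), 0 where there is no reading), "fov_y" (degrees; the focal length in pixels is half the picture's height over the tangent of half this angle, whatever the lens; pixels are square), "cx", "cy" (the principal point, pixels), "world_from_camera" (4x4, takes a point from camera to world coordinates). Camera axes: x right, y down, z forward; pixel columns grow to the right and rows downward; lengths in m; the calibration is good to about 2 mm. A picture is of the moment at which its call begins.
- r.finish_job(): hands the job in; it is judged then, once.
The state is a dict: "clock": time; "joint_pos": joint angles; "joint_velocities": joint speeds; "joint_torque": joint torques, N m; "tcp_pos": TCP position; "tcp_rot": TCP orientation; "force": force on the tool from outside, world axes, zero at the start; "torque": the same for the moment, N m; "width": opening from 0.0 (shut) to 1.0 (fully open); "finger_force": force on a finger pad.
Only numpy, scipy, OpenCV 4.12 (cv2) and the standard library are available. Lean on these libraries where they do the work, as an engineer would, in place of code of your own. Each camera call takes 0.05 s, during which the arm holds its last target. There are 200 camera calls.

## Working session

There is one attempt and no reset: what is moved stays moved. The work goes in short steps, Python scripts to look and compute and a tool call to move; the robot and the scene stay as the last step left them, time stands still between calls to the robot, and variables do not carry over. Pictures are saved under pics/ and viewed, at most 10 in all, crops included, and the job is handed in when it is done.

Besides the shell and the picture viewer there is one more tool, called after "Call:" by a JSON object that holds its "method" and its "body", one argument or row to a line. step_arm: Moves the arm, as the interface text tells. Its arguments: {"type":"object","properties":{"moves":{"type":"array"},"grip_force":{"type":"number"}},"required":["moves"]}

```bash
mkdir -p pics; cat > h.py <<'E'
import numpy as np, cv2
from rig import r
def cam(n):
    c=r.camera(n); f=200/np.tan(np.radians(c["fov_y"])/2)
    z=c["z_map"]; v,u=np.mgrid[:400,:640]
    P=np.stack([(u-c["cx"])/f*z,(v-c["cy"])/f*z,z],-1)
    T=np.array(c["world_from_camera"]); W=P@T[:3,:3].T+T[:3,3]; W[z==0]=np.nan
    return c["frame"],W
E
python3 - <<'E'
from h import *
im=[]
for n in("top","scene"):
    f,W=cam(n); cv2.imwrite(f"pics/{n}0.png",f[:,:,::-1])
    h=cv2.cvtColor(f,cv2.COLOR_RGB2HSV)
    red=((h[...,0]<8)|(h[...,0]>172))&(h[...,1]>150)&(h[...,2]>80)
    yel=(abs(h[...,0].astype(int)-27)<7)&(h[...,1]>140)&(h[...,2]>100)
    gr=(abs(h[...,0].astype(int)-65)<20)&(h[...,1]>100)
    for nm,m in(("red",red),("yel",yel),("green",gr)):
        k,l,s,c=cv2.connectedComponentsWithStats(m.astype(np.uint8))
        for i in range(1,k):
            if s[i,4]>25:
                w=W[l==i]; print(n,nm,s[i],np.nanmedian(w,0).round(3),np.nanmin(w,0).round(3),np.nanmax(w,0).round(3))
o=r.get_obs(); print(o["tcp_pos"],o["tcp_rot"],o["clock"],o["force"],o["width"])
E
```

```text
top red [282 257  56  29 678] [0.507 0.143 0.111] [0.483 0.095 0.102] [0.532 0.193 0.12 ]
top red [516 346   7   5  30] [ 0.37  -0.258  0.016] [ 0.366 -0.263  0.012] [ 0.373 -0.251  0.019]
top yel [482  46  20  16  78] [ 0.925 -0.197  0.097] [ 0.915 -0.22   0.093] [ 0.947 -0.184  0.1  ]
top yel [ 279  241   63   62 1932] [0.502 0.143 0.072] [0.452 0.086 0.067] [0.564 0.2   0.108]
top yel [233 298  13  11  39] [0.446 0.266 0.096] [0.441 0.258 0.094] [0.459 0.278 0.099]
top green [336 306  14  15 146] [0.434 0.085 0.091] [0.422 0.072 0.077] [0.446 0.096 0.094]
scene red [329 211  35  25 403] [0.504 0.152 0.109] [0.481 0.095 0.098] [0.529 0.198 0.12 ]
scene yel [324  87  13   8  58] [ 0.934 -0.202  0.097] [ 0.915 -0.24   0.073] [ 0.957 -0.181  0.1  ]
scene yel [321 212  50  40 933] [0.488 0.158 0.073] [0.45  0.087 0.068] [0.567 0.205 0.108]
scene yel [309 263  19  17 142] [0.456 0.278 0.097] [0.439 0.259 0.09 ] [0.479 0.298 0.101]
scene green [555  77   7   8  26] [ 0.417 -0.595  0.217] [ 0.412 -1.046  0.003] [ 0.522 -0.59   0.229]
scene green [382 229  11   9  78] [0.433 0.089 0.091] [0.424 0.071 0.081] [0.449 0.098 0.095]
[ 0.27000725 -0.5905868   0.18612572] [ 9.77107655e-01  2.12743485e-01 -1.27157883e-04 -9.07123021e-04] 0.1 [-0.63013143 -0.62724754  0.32172747] 0.9989511241870639
```

View pics/top0.png

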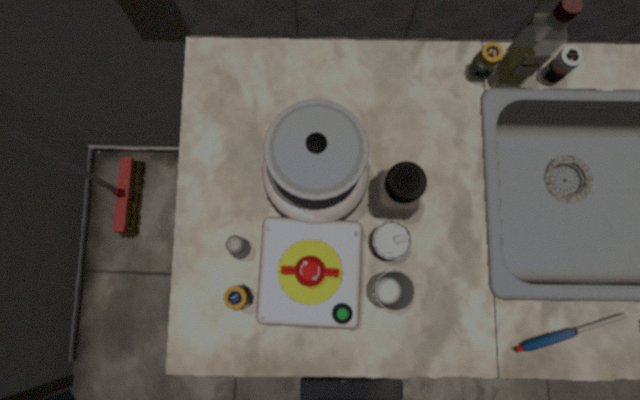

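View pics/scene0.png

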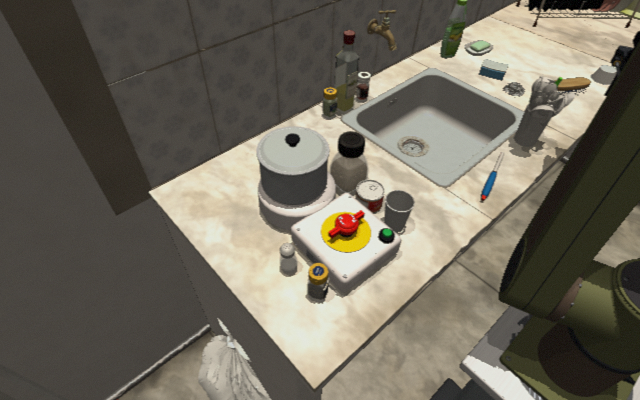

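```bash
python3 - <<'E'
from h import *
f,W=cam("top")
h=cv2.cvtColor(f,cv2.COLOR_RGB2HSV)
red=((h[...,0]<8)|(h[...,0]>172))&(h[...,1]>150)&(h[...,2]>80)&(np.mgrid[:400,:640][0]<300)
w=W[red]; w=w[~np.isnan(w[:,0])]
print("crown",w[w[:,2]>.112].mean(0),w[w[:,2]>.112].max(0))
l=w[w[:,2]<.109]; q=l[:,:2]-[.507,.143]; far=np.hypot(*q.T)>.034
for s in(1,-1):
    m=far&(q[:,1]*s>0); print("lug",s,l[m].mean(0),len(l[m]))
yel=(abs(h[...,0].astype(int)-27)<7)&(h[...,1]>140); y=W[yel]; y=y[(abs(y[:,2]-.072)<.006)&(np.hypot(y[:,0]-.507,y[:,1]-.143)<.08)]
print("plate",cv2.minEnclosingCircle((y[:,:2]).astype(np.float32)))
# drum
d=W[(W[...,2]>.1)&(W[...,2]<.26)&(W[...,0]>.58)&(W[...,0]<.85)&(abs(W[...,1]-.143)<.15)]
print("drum",d.min(0),d.max(0),cv2.minEnclosingCircle(d[:,:2].astype(np.float32)))
E
```

```text
crown [0.50691105 0.14453757 0.11540822] [0.52787462 0.16414998 0.1201936 ]
lug 1 [ 0.71618023  0.63679424 -0.52222427] 172
lug -1 [0.50584961 0.10152968 0.10589468] 46
plate ((0.5080651640892029, 0.14327643811702728), 0.05726269260048866)
drum [ 0.61957147 -0.00699479  0.10018431] [0.79537425 0.22279726 0.23146177] ((0.6869029998779297, 0.10262882709503174), 0.12662172317504883)
```

The top view shows the red button at about (310,271), its lugs pointing left and right, the green button at (342,313) and the drum at (316,150). The rice jar, tin and glass stand to the right, and the shaker and spice jar to the left. The grinder's yaw is about 0, so I'll push the right lug towards -x, away from the drum. The arm goes above the button first.

Call:
{"method": "step_arm", "body": {
  "moves": [
    [0,0,-4,0,0,0,1],
    [26,-28,-4,0,0,0.2,1],
    [26,-28,-4,0,0,0.2,1],
    [26,-28,-4,0,0,0.2,1],
    [26,-28,-4,0,0,0.2,1],
    [26,-28,-4,0,0,0.2,1],
    [26,-28,-4,0,0,0.2,1],
    [26,-28,-4,0,0,0.2,1],
    [26,-28,-4,0,0,0.2,1],
    [26,-28,-4,0,0,0.2,1]
  ]
}}

```text
clock: 1.15
tcp_pos: [0.391, -0.2253, 0.2272]
tcp_rot: [0.993, 0.117, 0.0, -0.0]
force: [0.1, 0.1, -0.8]
width: 0.22
finger_force: 0.0
```

```bash
python3 - <<'E'
from h import *
from scipy.spatial.transform import Rotation as R
o=r.get_obs(); print(o["tcp_pos"],o["tcp_rot"],o["clock"],o["force"],o["width"],o["joint_pos"])
print(R.from_quat(o["tcp_rot"]).as_matrix().round(3))
f,W=cam("top")
h=cv2.cvtColor(f,cv2.COLOR_RGB2HSV)
red=((h[...,0]<8)|(h[...,0]>172))&(h[...,1]>150)&(h[...,2]>80)
w=W[red]; w=w[(abs(w[:,0]-.507)<.1)&(abs(w[:,1]-.143)<.1)]
q=w[:,:2]-[.5075,.1435]
print("lug",w[q[:,1]>.035].mean(0),w[q[:,1]<-.035].mean(0))
m=(W[...,2]>.067)&(W[...,2]<.074)&(abs(W[...,0]-.507)<.13)&(abs(W[...,1]-.143)<.13)
m[:215]=0
print(cv2.minAreaRect(W[m][:,:2].astype(np.float32)))
g=(abs(h[...,0].astype(int)-65)<20)&(h[...,1]>100); g=W[g];print("green",g[g[:,2]>.089].mean(0))
E
```

```text
[ 0.39096012 -0.22530291  0.22718435] [ 9.93167135e-01  1.16699843e-01  3.54417891e-04 -2.51840057e-04] 1.15 [ 0.11647131  0.14052062 -0.76150381] 0.22040822761790527 [-6.42471923e-01 -3.57679318e-01  2.02323230e+00  8.57182801e-04
  1.47587243e+00  6.94310475e-01]
[[ 0.973  0.232  0.001]
 [ 0.232 -0.973  0.001]
 [ 0.001 -0.    -1.   ]]
lug [0.50926739 0.18596931 0.10599078] [0.50578591 0.10127255 0.10571136]
((0.5143560767173767, 0.16215470433235168), (0.2207740992307663, 0.20662446320056915), 87.53433227539062)
green [ 0.41301147 -0.12611121  0.35731112]
```

Call:
{"method": "step_arm", "body": {
  "moves": [
    [19.9,-33.2,0,0,0,0.275,1],
    [19.9,-33.2,0,0,0,0.275,1],
    [19.9,-33.2,0,0,0,0.275,1],
    [19.9,-33.2,0,0,0,0.275,1],
    [19.9,-33.2,0,0,0,0.275,1],
    [19.9,-33.2,0,0,0,0.275,1],
    [19.9,-33.2,0,0,0,0.275,1],
    [19.9,-33.2,0,0,0,0.275,1],
    [19.9,-33.2,7,0,0,0.275,1],
    [19.9,-33.2,9,0,0,0.275,1]
  ]
}}

```text
clock: 2.2
tcp_pos: [0.51, 0.1406, 0.1362]
tcp_rot: [1.0, -0.022, 0.001, 0.0]
force: [0.5, 0.7, -1.2]
width: 0.007
finger_force: 0.0
```

```bash
python3 - <<'E'
from h import *
o=r.get_obs(); print(o["tcp_pos"],o["tcp_rot"],o["clock"],o["force"],o["width"],o["joint_pos"])
f,W=cam("scene"); cv2.imwrite("pics/s1.png",cv2.resize(f[120:320,220:480,::-1],None,fx=3,fy=3))
E
```

```text
[0.50999078 0.14055995 0.13623276] [ 9.99750698e-01 -2.23170008e-02  6.92898310e-04  1.17816473e-04] 2.2 [ 0.50124545  0.70939968 -1.18149028] 0.007211694637161922 [ 1.67739032e-01 -1.08631773e-01  1.97149360e+00 -5.15202575e-04
  1.27741453e+00  1.78332174e+00]
```

View pics/s1.png

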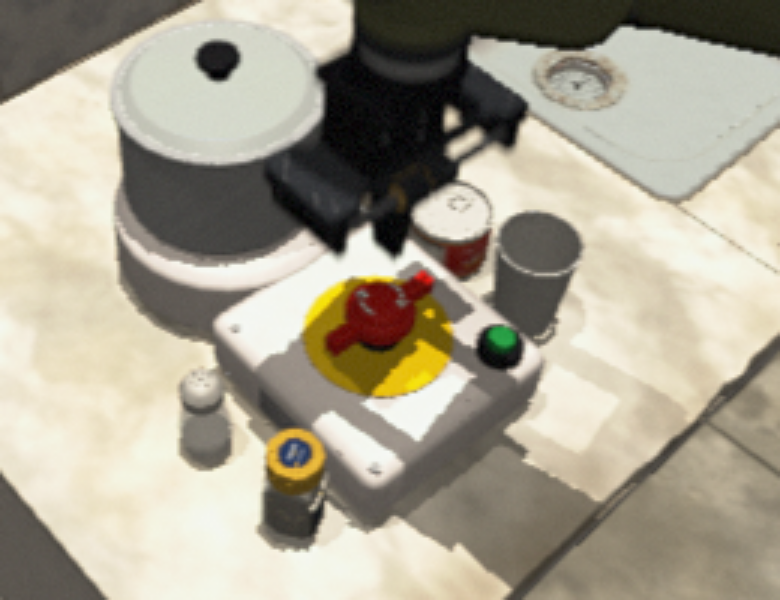

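Call:
{"method": "step_arm", "body": {
  "moves": [
    [0,0,0,0,0,0,1],
    [0,0,0,0,0,0,1],
    [0,0,1.2,0,0,0,1],
    [0,0,1.7,0,0,0,1],
    [0,0,2.1,0,0,0,1],
    [0,0,2.5,0,0,0,1],
    [0,0,2.9,0,0,0,1],
    [0,0,3.3,0,0,0,1],
    [0,0,3.5,0,0,0,1],
    [0,0,3.5,0,0,0,1]
  ]
}}

```text
clock: 3.25
tcp_pos: [0.5085, 0.1401, 0.1018]
tcp_rot: [1.0, -0.023, -0.0, 0.0]
force: [-0.1, -0.2, -0.3]
width: 0.005
finger_force: 0.0
```

```bash
python3 - <<'E'
from h import *
f,W=cam("scene"); cv2.imwrite("pics/s2.png",cv2.resize(f[160:280,270:430,::-1],None,fx=5,fy=5))
o=r.get_obs(); print(o["tcp_pos"],o["clock"],o["force"],o["torque"],o["joint_torque"])
h=cv2.cvtColor(f,cv2.COLOR_RGB2HSV)
red=((h[...,0]<8)|(h[...,0]>172))&(h[...,1]>150)&(h[...,2]>60)
w=W[red]; w=w[(np.hypot(w[:,0]-.507,w[:,1]-.143)<.06)]
print(np.percentile(w[:,2],[10,50,90,98]))
E
```

```text
[0.50868462 0.14010104 0.10207524] 3.3 [-0.38689849  0.1167201  -0.26518834] [-0.01951978  0.03672362 -0.03340782] [-4.18390173e-04 -3.04387522e+01 -3.40399611e+01  1.61879556e-02
 -8.71665683e-02 -5.79412563e-05]
[0.09954409 0.10776664 0.11650278 0.1180769 ]
```

View pics/s2.png

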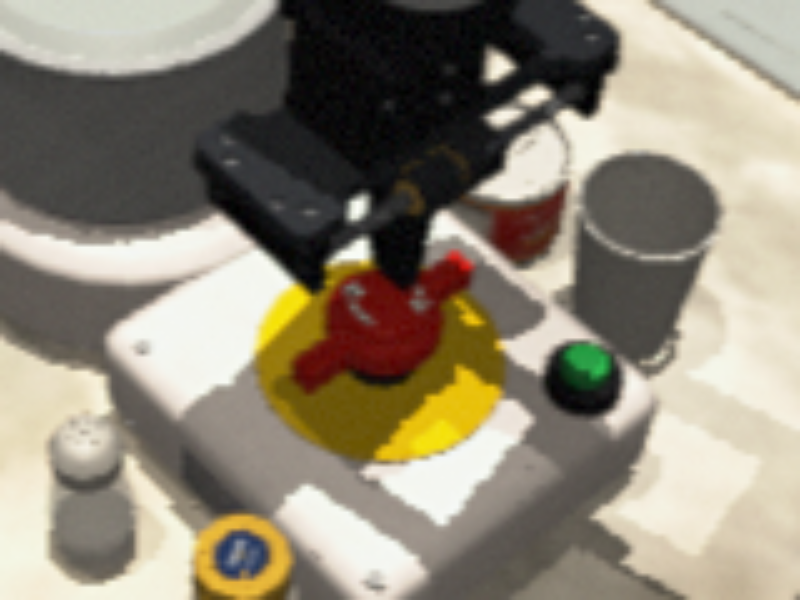

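The picture shows the fingertip going down behind the crown at crop (405,280), not onto it, and the button still out. So the real tool and the camera positions disagree. I'll measure where the finger is.

```bash
python3 - <<'E'
from h import *
for n in("scene","top"):
    f,W=cam(n)
    dark=(f.max(2)<70)&(np.hypot(W[...,0]-.52,W[...,1]-.13)<.09)
    for lo in np.arange(.10,.25,.01):
        w=W[dark&(W[...,2]>=lo)&(W[...,2]<lo+.01)]
        if len(w)>3: print(n,lo.round(2),len(w),w.mean(0).round(4),w.min(0).round(3),w.max(0).round(3))
    h=cv2.cvtColor(f,cv2.COLOR_RGB2HSV)
    red=((h[...,0]<8)|(h[...,0]>172))&(h[...,1]>150)&(h[...,2]>60)&(np.hypot(W[...,0]-.507,W[...,1]-.143)<.07)
    w=W[red]; t=w[w[:,2]>.1135]; print(n,"red",len(w),t.mean(0) if len(t) else 0)
E
```

```text
scene 0.13 19 [0.5036 0.144  0.1353] [0.497 0.137 0.13 ] [0.516 0.148 0.14 ]
scene 0.14 23 [0.5022 0.1446 0.1454] [0.498 0.135 0.141] [0.513 0.151 0.15 ]
scene 0.15 31 [0.504  0.1471 0.1551] [0.497 0.136 0.15 ] [0.516 0.151 0.16 ]
scene 0.16 24 [0.5028 0.1478 0.1647] [0.497 0.137 0.161] [0.515 0.152 0.169]
scene 0.17 20 [0.5005 0.1474 0.1736] [0.497 0.137 0.17 ] [0.509 0.153 0.179]
scene 0.18 11 [0.5018 0.1521 0.184 ] [0.498 0.148 0.181] [0.514 0.155 0.188]
scene 0.2 7 [0.5053 0.1513 0.2073] [0.499 0.065 0.204] [0.516 0.167 0.21 ]
scene 0.21 78 [0.4899 0.1139 0.2159] [0.471 0.063 0.21 ] [0.53  0.167 0.22 ]
scene 0.22 204 [0.4816 0.1373 0.225 ] [0.471 0.064 0.22 ] [0.521 0.209 0.23 ]
scene 0.23 149 [0.4811 0.1345 0.2322] [0.471 0.057 0.23 ] [0.491 0.167 0.24 ]
scene 0.24 285 [0.4947 0.1377 0.2472] [0.471 0.054 0.24 ] [0.544 0.219 0.25 ]
scene red 438 [0.50634405 0.14858684 0.11632369]
top 0.22 5 [0.4764 0.0841 0.2241] [0.476 0.082 0.223] [0.478 0.087 0.225]
top 0.24 73 [0.5165 0.0546 0.249 ] [0.481 0.05  0.245] [0.539 0.062 0.25 ]
top red 0 0
```

```bash
python3 - <<'E'
from h import *
c=r.camera("scene"); f=c["frame"]; fo=200/np.tan(np.radians(c["fov_y"])/2); Ti=np.linalg.inv(np.array(c["world_from_camera"]))
def pr(p):
    q=Ti@np.r_[p,1]; return (fo*q[0]/q[2]+c["cx"],fo*q[1]/q[2]+c["cy"])
im=cv2.resize(f[170:270,280:410,::-1],None,fx=6,fy=6,interpolation=cv2.INTER_NEAREST)
p0=r.get_obs()["tcp_pos"]
for p,col in((np.array([.508,.1435,.1165]),(0,255,0)),(p0,(255,0,255)),(p0+[0,0,.03],(255,255,0))):
    u=pr(p); print(u); cv2.circle(im,(int((u[0]-280+.5)*6),int((u[1]-170+.5)*6)),4,col,-1)
cv2.imwrite("pics/s3.png",im); print(p0,r.get_obs()["joint_pos"],r.get_obs()["force"])
E
```

```text
(np.float64(347.3572652305949), np.float64(218.9033668048253))
(np.float64(347.67170630489943), np.float64(221.72443336798486))
(np.float64(348.59576167573357), np.float64(213.42745981120675))
[0.50897233 0.14014291 0.10249358] [ 1.66979976e-01 -7.83345676e-02  2.00286239e+00 -3.33436170e-07
  1.21664429e+00  1.78390660e+00] [-0.21468506 -0.50423158 -0.25150134]
```

View pics/s3.png

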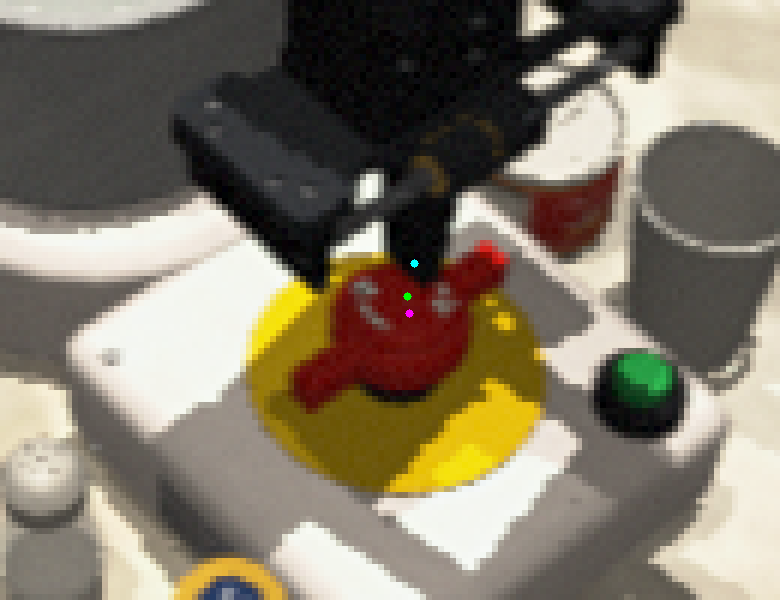

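The fingertip (crop 422,280) hangs about 10 mm above the crown, so the reported TCP z is about 26 mm too low. y is off by 3 mm. I'll lower the tool and watch the force.

Call:
{"method": "step_arm", "body": {
  "moves": [
    [0,-0.35,0,0,0,0,1],
    [0,-0.35,0,0,0,0,1],
    [0,-0.35,0.5,0,0,0,1],
    [0,-0.35,0.9,0,0,0,1],
    [0,-0.35,1.2,0,0,0,1],
    [0,-0.35,1.5,0,0,0,1],
    [0,-0.35,1.5,0,0,0,1]
  ]
}}

```text
clock: 4.15
tcp_pos: [0.5088, 0.1436, 0.0873]
tcp_rot: [1.0, -0.023, -0.0, 0.0]
force: [-0.4, -0.8, 1.0]
width: 0.007
finger_force: 0.9
```

Call:
{"method": "step_arm", "body": {
  "moves": [
    [0,0,0.2,0,0,0,1],
    [0,0,0.4,0,0,0,1],
    [0,0,0.4,0,0,0,1]
  ]
}}

```text
clock: 4.45
tcp_pos: [0.5092, 0.1436, 0.0839]
tcp_rot: [1.0, -0.023, 0.0, -0.0]
force: [-1.5, -1.0, 5.1]
width: -0.001
finger_force: 2.2
```

Call:
{"method": "step_arm", "body": {
  "moves": [
    [0,0,0.2,0,0,0,1],
    [0,0,0.4,0,0,0,1],
    [0,0,0.6,0,0,0,1],
    [0,0,0.8,0,0,0,1],
    [0,0,0.8,0,0,0,1]
  ]
}}

```text
clock: 4.95
tcp_pos: [0.5093, 0.1436, 0.0753]
tcp_rot: [1.0, -0.023, 0.0, -0.0]
force: [0.4, 0.2, 4.0]
width: 0.005
finger_force: 1.8
```

Call:
{"method": "step_arm", "body": {
  "moves": [
    [0,0,0.1,0,0,0,1],
    [0,0,0.2,0,0,0,1],
    [0,0,0.2,0,0,0,1]
  ]
}}

```text
clock: 5.25
tcp_pos: [0.5095, 0.1437, 0.075]
tcp_rot: [1.0, -0.023, 0.0, -0.0]
force: [-3.2, -0.6, 11.5]
width: 0.005
finger_force: 5.5
```

Call:
{"method": "step_arm", "body": {
  "moves": [
    [0,0,-1,0,0,0,1],
    [0,0,-4,0,0,0,1],
    [0,0,-4,0,0,0,1],
    [0,0,-4,0,0,0,1],
    [0,0,-4,0,0,0,1],
    [3,4.4,-4,0,0,0,1],
    [3,4.4,-4,0,0,0,1],
    [3,4.4,-4,0,0,0,1]
  ]
}}

```text
clock: 6.05
tcp_pos: [0.5362, 0.0975, 0.1118]
tcp_rot: [1.0, -0.024, -0.001, -0.0]
force: [-0.1, 0.3, -0.3]
width: 0.007
finger_force: 0.0
```

```bash
python3 - <<'E'
from h import *
f,W=cam("scene"); cv2.imwrite("pics/s4.png",cv2.resize(f[160:280,270:430,::-1],None,fx=5,fy=5))
h=cv2.cvtColor(f,cv2.COLOR_RGB2HSV)
red=((h[...,0]<8)|(h[...,0]>172))&(h[...,1]>150)&(h[...,2]>60)&(np.hypot(W[...,0]-.507,W[...,1]-.143)<.06)
w=W[red]; print("red z",np.percentile(w[:,2],[10,50,90,98]))
dark=(f.max(2)<70)&(np.hypot(W[...,0]-.536,W[...,1]-.098)<.05)
for lo in np.arange(.10,.20,.01):
    w=W[dark&(W[...,2]>=lo)&(W[...,2]<lo+.01)]
    if len(w)>3: print(lo.round(2),len(w),w.min(0).round(3),w.max(0).round(3))
o=r.get_obs();print(o["tcp_pos"],o["force"])
E
```

```text
red z [0.08999451 0.09706212 0.10582832 0.10754625]
0.14 11 [0.526 0.096 0.141] [0.539 0.105 0.15 ]
0.15 30 [0.525 0.095 0.151] [0.548 0.108 0.16 ]
0.16 30 [0.525 0.093 0.161] [0.547 0.11  0.17 ]
0.17 31 [0.525 0.091 0.17 ] [0.546 0.11  0.18 ]
0.18 24 [0.524 0.091 0.18 ] [0.54  0.112 0.189]
0.19 16 [0.525 0.101 0.19 ] [0.544 0.112 0.2  ]
[0.53593563 0.0980915  0.11187049] [-0.17412899  0.49670939  0.57594007]
```

View pics/s4.png

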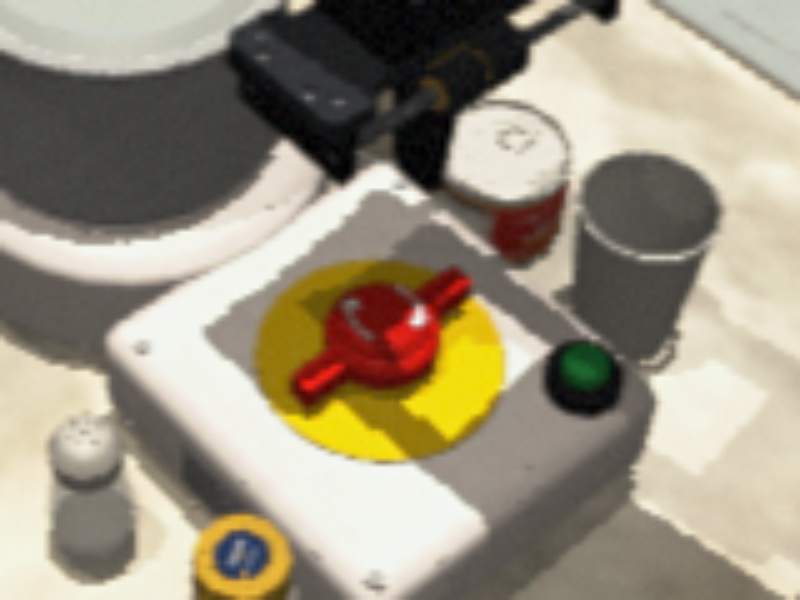

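The button is latched (red top at 0.106 m), and the finger is clear of it behind the right lug. Next the finger goes down beside the lug's face.

Call:
{"method": "step_arm", "body": {
  "moves": [
    [0,0,2,0,0,0,1],
    [0,0,4,0,0,0,1],
    [0,0,5,0,0,0,1],
    [0,0,5.6,0,0,0,1],
    [0,0,5.6,0,0,0,1],
    [0,0,5.6,0,0,0,1]
  ]
}}

```text
clock: 6.7
tcp_pos: [0.5373, 0.0985, 0.0579]
tcp_rot: [1.0, -0.023, 0.001, -0.0]
force: [0.7, 0.1, 1.1]
width: 0.006
finger_force: 0.0
```

Call:
{"method": "step_arm", "body": {
  "moves": [
    [-0.7,0,0.2,0,0,0,1],
    [-1.3,-0.1,0.2,0,0,0,1],
    [-1.6,0,0.2,0,0,0.08,1],
    [-1.9,0.1,0.2,0,0,0.15,1],
    [-2.3,0.2,0.2,0,0,0.22,1],
    [-2.6,0.2,0.2,0,0,0.3,1],
    [-3.0,0.2,0.2,0,0,0.38,1],
    [-3.3,0.2,0.2,0,0,0.45,1],
    [-3.3,0.2,0.2,0,0,0.45,1]
  ]
}}

```text
clock: 7.6
tcp_pos: [0.5037, 0.0976, 0.0559]
tcp_rot: [0.969, -0.246, 0.001, -0.0]
force: [1.2, -0.3, 0.8]
width: 0.007
finger_force: 0.3
```

```bash
python3 - <<'E'
from h import *
f,W=cam("scene"); cv2.imwrite("pics/s5.png",cv2.resize(f[160:280,270:430,::-1],None,fx=5,fy=5))
o=r.get_obs();print(o["tcp_pos"],o["force"])
E
```

```text
[0.50377498 0.09776957 0.05578129] [ 0.55603448 -0.53325125 -0.77893203]
```

View pics/s5.png

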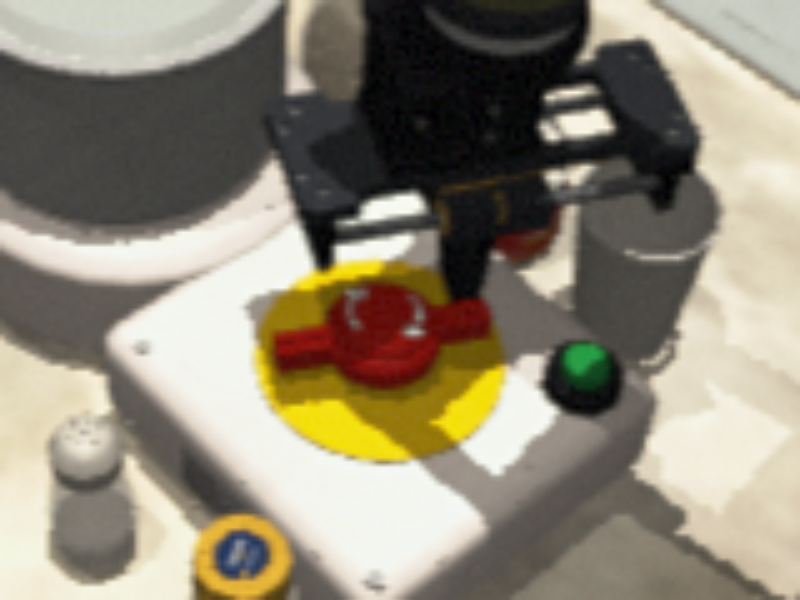

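The head has turned about 0.4 rad with the finger on the right lug (crop 465,290). I'll carry on along the arc.

Call:
{"method": "step_arm", "body": {
  "moves": [
    [-0.35,0.1,0,0,0,0.08,1],
    [-0.7,0.2,0,0,0,0.15,1],
    [-1.0,0.3,0,0,0,0.22,1],
    [-1.35,0.3,0,0,0,0.3,1],
    [-1.6,0.3,0,0,0,0.35,1],
    [-1.6,0.3,0,0,0,0.35,1],
    [-1.6,0.3,0,0,0,0.35,1]
  ]
}}

```text
clock: 8.35
tcp_pos: [0.4885, 0.1025, 0.0556]
tcp_rot: [0.912, -0.41, 0.0, 0.0]
force: [0.8, -2.4, 1.2]
width: 0.007
finger_force: 1.1
```

```bash
python3 - <<'E'
from h import *
f,W=cam("scene"); cv2.imwrite("pics/s6.png",cv2.resize(f[160:280,270:430,::-1],None,fx=5,fy=5))
h=cv2.cvtColor(f,cv2.COLOR_RGB2HSV)
red=((h[...,0]<8)|(h[...,0]>172))&(h[...,1]>150)&(h[...,2]>60)&(np.hypot(W[...,0]-.507,W[...,1]-.143)<.06)
w=W[red]; print("red z",np.percentile(w[:,2],[10,50,90,98]))
E
```

```text
red z [0.09915964 0.10747509 0.11652053 0.11823531]
```

The button has sprung out (top at 0.117 m). I'll back off and lift.

Call:
{"method": "step_arm", "body": {
  "moves": [
    [0.5,0.2,0,0,0,0,1],
    [1,0.4,0,0,0,0,1],
    [1.2,0.6,-1.5,0,0,0,1],
    [1.2,0.6,-4,0,0,0,1],
    [1.2,0.6,-9,0,0,0,1],
    [1.2,0.6,-12,0,0,0,1],
    [1.2,0.6,-12,0,0,0,1],
    [1.2,0.6,-12,0,0,0,1],
    [1.2,0.6,-12,0,0,0,1]
  ]
}}

```text
clock: 9.3
tcp_pos: [0.4907, 0.0897, 0.174]
tcp_rot: [0.912, -0.411, -0.001, 0.001]
force: [-0.5, -0.2, -0.8]
width: 0.005
finger_force: 0.0
```

```bash
python3 - <<'E'
from h import *
f,W=cam("scene"); cv2.imwrite("pics/s7.png",cv2.resize(f[160:280,270:430,::-1],None,fx=5,fy=5))
h=cv2.cvtColor(f,cv2.COLOR_RGB2HSV)
red=((h[...,0]<8)|(h[...,0]>172))&(h[...,1]>150)&(h[...,2]>60)&(np.hypot(W[...,0]-.507,W[...,1]-.143)<.06)
w=W[red]; print("red z",np.percentile(w[:,2],[10,50,90,98]))
o=r.get_obs();print(o["tcp_pos"],o["force"],o["joint_velocities"])
E
```

```text
red z [0.10014007 0.10763434 0.11647726 0.11816434]
[0.49050357 0.08968894 0.17348651] [0.31211256 0.0255016  0.40017729] [ 0.00105754  0.0068816   0.00365454 -0.00073305 -0.00369805  0.0005594 ]
```

View pics/s7.png

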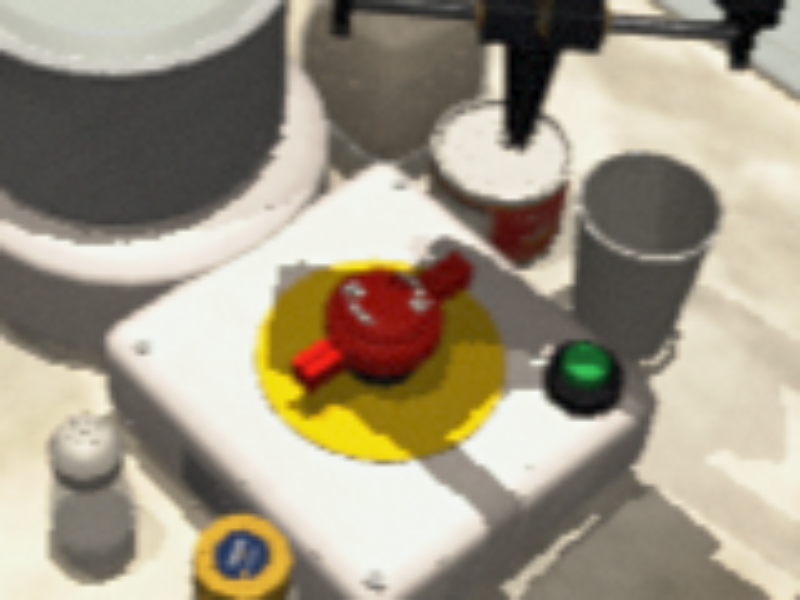

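The picture shows the button out with its lugs back at rest (crop 315,365 and 455,270). The green button and the things round the grinder haven't moved, and the hand is clear. I'm handing in.

```bash
python3 -c "
from rig import r
print(r.finish_job())"
```

```text
the job is handed in; nothing more can be done
None
```

I pressed the stop button until it latched, saw it stay in with the hand off, then twisted it free by its right lug. It sprang out and turned back to rest, nothing else was moved, and the job is handed in (no verdict was returned).

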